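# Unlatch the tile cassette from its dock

### The job

The glass cutter was left lying on top of the tile cassette. First lay the cutter in the two notches of the wooden tool rest and let go of it; then pinch the cassette's two orange side catches together, lift the cassette straight up out of its dock and finish while still holding it by the pinched catches, level and still, about 10 cm above its seat. Leave the cup, the glue bottle and the saucer where they stand, and do not drop the cutter.

Things in the scene. Friction and masses are not known exactly. Their poses are not given: they have to be found in the camera images.
- cutter: pale chrome glass cutter, a straight barrel 130 mm long and 12 x 12 mm thick (it does not roll). Origin under its middle, its long axis is y (from -62 to +65 mm), z up. It starts lying lengthwise on two saddles on top of the cassette, its underside 84 mm above the cassette's underside; between the saddles (middle 56 mm) there is 8 mm of free space under it. 50 g.
- cassette: grey plastic tile cassette, 88 mm (x) x 42 mm (y) x 76 mm (z), with coloured tiles behind windows; on top two saddles at x = -34 and +34 mm (12 mm long, 26 mm wide, up to z = 91 mm). Origin at the centre of its underside, z up. It starts seated in the dock, its axes parallel to the dock's. 0.2 to 0.4 kg.
- cassette_pinch (a point): point on the cassette midway between its two orange finger tabs, 55 mm above its underside: the place to pinch, closing along the cassette's y axis. Each tab is 26 mm wide (x) and 30 mm tall (z = 40 to 70 mm of the cassette); over the tabs it measures 62 mm at rest and 48 mm with both catches fully in. A grip of about 20 N holds it.
- catch_left (a joint): left (+y) catch, 0 = out (latched), 0.007 m = fully pressed in towards the middle; spring, 3 N to start and 6.5 N at the end. Its tooth below is under the dock's lip until the catch is pressed at least 5.5 mm.
- catch_right (a joint): right (-y) catch, same as the left one.
- dock: fixed metal dock, foot 124 mm (x) x 84 mm (y); origin at the centre of its underside, z up. The cassette stands on its floor at z = 8 mm between walls that reach z = 36 mm (outside width of the walls 61 mm), 1.5 mm clearance on each side. The tabs stand above the walls, at z = 48 to 78 mm.
- tool_rest: fixed wooden tool rest: foot 100 mm (x) x 50 mm (y) x 8 mm, two upright posts 8 mm thick at x = -36 and +36 mm, each with an open notch on top, in line along x: notch floor 16 mm wide at z = 50 mm, its sides flare to 33 mm at z = 66 mm. 64 mm free between the posts. Origin at the centre of its underside.
- rest_seat (a point): point of the tool rest midway between the two notch floors (z = 50 mm): the middle of the cutter's underside belongs here, its long axis along the rest's x axis, either way round.
- mixing_cup: white plastic cup, 71 mm wide and 71 mm tall, bystander. Origin under its centre.
- glue_bottle: white glue bottle with a red cap, 58 mm wide and 173 mm tall, bystander. Origin under its centre.
- saucer_green: terracotta saucer of green tile pieces, 170 mm wide and 32 mm tall, bystander. Origin under its centre.
- task_lamp: fixed green task lamp clamped to the far table edge, always in the same place: its shade hangs over x = 0.31 to 0.45, y = -0.03 to 0.12, z = 0.46 to 0.60 m, and its thin arm goes from the clamp at (0.52, 0.09, 0.05) to a knee at (0.67, -0.02, 0.36) and back up to the shade's top at (0.40, 0.06, 0.60). Keep the arm's wrist and elbow clear of it, above all when swinging across from the left.
Things that resemble listed ones, but are neither listed nor needed, are in the scene too. There is more than one size of the dock; the job needs the larger.

How it is judged:
By the outcome, as a careful person would: the job done as asked, in the order asked, and still so for the second after the job is handed in, while the arm keeps its last pose, push and grip.
It also fails if it takes over 72 s, if anything falls off the work surface, if the arm or the gripper's body presses on something with over 40 N, if the wrist force passes 120 N, or if a joint passes its speed limit or range.

### The arm

A 7-joint arm with a two-finger parallel gripper is mounted at the origin on the work surface; the furniture and walls round the work are solid. World frame = base frame: x ahead of the robot, y to its left, z up, the work surface at z = 0. Lengths are in m, angles in rad, forces in N, time in s.
With the tool pointing down it reaches from about 0.425 to 0.925 m from the base axis. Payload 6.8 kg.
Tool frame: the origin (TCP) lies at the very end of the fingers, on their centre line; the grasp point (between the pads) lies 19 mm behind it; z points along the fingers, y is the line along which they close (so a half turn about z gives the same grasp; the last joint's range is limited). The gripper opens to 88 mm and grips with 3 to 60 N. Pads are 20 mm wide; open, the fingers measure 115 mm over their backs; the gripper's body (75 mm by 178 mm) begins 61 mm behind the grasp point.
Start: joints at [1.238, 0.477, 0.022, 1.555, -0.011, 1.109, -0.083], TCP at [0.15, -0.658, 0.223] pointing down, gripper open.
Joint ranges: [-2.96, 2.96], [-0.34, 2.1], [-1.41, 1.46], [0.24, 2.44], [-1.37, 4.51], [0.17, 1.92], [-2.96, 2.96]. Speed limits (rad/s): [2.39, 2.39, 3.14, 3.14, 3.14, 3.14, 3.14].

### API

Orientations are given as a unit quaternion [w, x, y, z].
In Python, from workcell import sense, eyes, workorder gives the robot as it stands.
- The arm moves only by the tool jog_arm, never from a script. Its argument "deltas" is a list of rows, each a list of 6 numbers: the shift along the tool's x, y, z normalised to -1 to 1, where 1 is 0.5 m, then the turn, a rotation vector about the tool's x, y, z normalised to -1 to 1, where 1 is 90 degrees. A call has exactly 10 rows; each row shifts and turns the commanded pose from where the row before left it, along the tool's axes as they then stand; what a row does not reach is not made up. A row lasts 1/10 s, in which the tool goes at most 50 mm and 8.59 degrees, less where a joint would pass 70% of its speed; a pose out of reach is approached as far as the arm can. A call with a number of a shift or a turn outside -1 to 1 is refused whole. A call with a gripper value outside its range is refused whole. "claw" is the closure, from 0 (fully open) to 1 (shut), set as the call begins (left out, the last holds). The fingers move at their own pace and stop on an object; "squeeze" is the grip in N (left out, the last holds). Time passes only in rows, so rows that do not move let the fingers close, or fill a call up. It gives the time, the measured TCP pose, the force, the opening and the grip force at its end, in the units of the state.
- sense(): the state, without advancing time (a new reading comes with each control period).
- eyes.snapshot(name): name is "scene" or "top"; returns a dict with "img" (420x560x3 uint8, blue, green, red), "K" (3x3 intrinsics, pixels), "dist" ([k1, k2, p1, p2, k3] as OpenCV has them; the pictures are not rectified), "rvec" (rotation vector, rad) and "tvec" (3), from world to camera coordinates, as OpenCV has them. Camera axes: x right, y down, z forward; pixel columns grow to the right and rows downward; lengths in m; the calibration is good to about 2 mm. A picture is of the moment at which its call begins. There is no depth.
- workorder.close_job(): hands the job in; it is judged then, once.
The state is a dict: "t": time; "joint_pos": joint angles; "dq": joint speeds; "tau": joint torques, N m; "ee_pos": TCP position; "orientation": TCP orientation; "contact_force": force on the tool from outside, world axes, zero at the start; "moment": the same for the moment, N m; "width": finger opening in m; "grasp_force": force on a finger pad.
Only numpy, scipy, OpenCV 4.12 (cv2) and the standard library are available. Lean on these libraries where they do the work, as an engineer would, in place of code of your own. Each camera call takes 0.05 s, during which the arm holds its last target. There are 200 camera calls.

## Working session

There is one attempt and no reset: what is moved stays moved. The work goes in short steps, Python scripts to look and compute and a tool call to move; the robot and the scene stay as the last step left them, time stands still between calls to the robot, and variables do not carry over. Pictures are saved under pics/ and viewed, at most 10 in all, crops included, and the job is handed in when it is done.

Besides the shell and the picture viewer there is one more tool, called after "Call:" in YAML: its name, and indented under it one key for each argument. jog_arm: Moves the arm, as the interface text tells. Its arguments: {"type":"object","properties":{"deltas":{"type":"array"},"claw":{"type":"number"},"squeeze":{"type":"number"}},"required":["deltas"]}

```bash
mkdir -p pics; ls; cat > h.py <<'E'
import numpy as np, cv2
from workcell import sense, eyes, workorder
def snap(n,f=None):
    s=eyes.snapshot(n)
    s={k:np.array(v) for k,v in s.items()}
    np.savez(f'{n}.npz',**s)
    if f: cv2.imwrite('pics/'+f,s['img'])
    return s
def load(n): return dict(np.load(f'{n}.npz'))
def ray(s,px):
    p=cv2.undistortPoints(np.array(px,float).reshape(-1,1,2),s['K'],s['dist'])[:,0]
    R=cv2.Rodrigues(s['rvec'])[0]; c=-R.T@s['tvec'].ravel()
    d=np.c_[p,np.ones(len(p))]@R
    return c,d
def onz(s,px,z):
    c,d=ray(s,px); return c+d*((z-c[2])/d[:,2])[:,None]
def proj(s,P): return cv2.projectPoints(np.array(P,float).reshape(-1,3),s['rvec'],s['tvec'],s['K'],s['dist'])[0][:,0]
E
python3 - <<'E'
from h import *
a=snap('scene','scene0.png');b=snap('top','top0.png')
for s in(a,b): print(ray(s,[[280,210]]),s['K'][0,0])
st=sense();print({k:np.round(v,3) for k,v in st.items()})
E
```

```text
pics
(array([0.04572309, 0.31749918, 0.5697472 ]), array([[ 0.49647816, -0.62319708, -0.60431834]])) 459.39076525960775
(array([ 0.35044523, -0.2008308 ,  0.86275099]), array([[ 0.16011009,  0.00193578, -0.98735188]])) 454.3272896365764
{'t': np.float64(0.1), 'joint_pos': array([ 1.238,  0.478,  0.022,  1.556, -0.012,  1.109, -0.083]), 'dq': array([ 0.001, -0.002,  0.001, -0.001,  0.001,  0.   ,  0.002]), 'tau': array([ 4.0000e-03, -5.8409e+01,  1.5400e+00, -2.7331e+01, -5.4000e-02,
        1.3000e-02,  0.0000e+00]), 'ee_pos': array([ 0.15 , -0.657,  0.222]), 'orientation': array([-0.001,  0.994,  0.112, -0.   ]), 'contact_force': array([-0.104, -0.453, -0.353]), 'moment': array([ 0.004, -0.025, -0.022]), 'grasp_force': np.float64(0.0), 'width': np.float64(0.088)}
```

View pics/scene0.png

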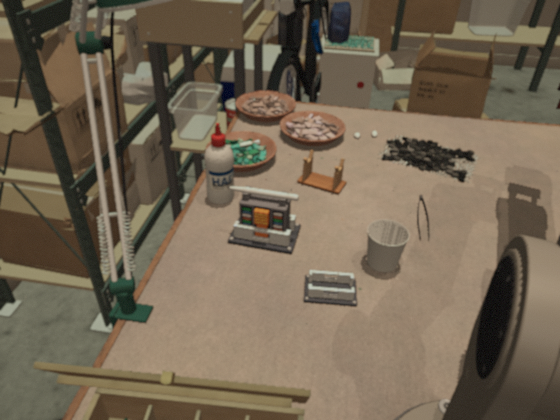

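View pics/top0.png

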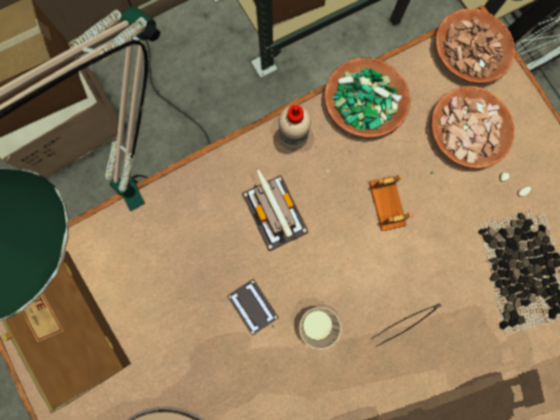

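The scene view shows the cassette in its dock at (265,220) with the pale cutter on top at (263,194), the tool rest at (323,175), the cup at (385,247), the bottle at (219,170) and an empty smaller dock at (330,288). In the top view these are the cassette at (275,212), cutter (272,203), rest (388,203) and empty dock (252,306).

Candidates (top pixels):
- **Dock:** (275,212), large and holding the cassette, against (252,306), small and empty. I choose the first.
- **Cutter:** the pale bar at (272,203), against the dark tweezers at (407,322). I choose the bar.
- **Rest:** only (388,203).

One close crop checks the choice.

```bash
python3 - <<'E'
from h import *
a=load('scene')['img'];b=load('top')['img']
c1=cv2.resize(b[160:255,235:325],None,fx=4.4,fy=4.4,interpolation=cv2.INTER_CUBIC)
c2=cv2.resize(b[165:240,355:420],None,fx=4.4,fy=4.4,interpolation=cv2.INTER_CUBIC)
W=np.zeros((600,800,3),np.uint8)
W[:c1.shape[0],:c1.shape[1]]=c1
W[:c2.shape[0],400:400+c2.shape[1]]=c2
c3=cv2.resize(a[180:255,220:310],None,fx=3,fy=3,interpolation=cv2.INTER_CUBIC)
W[360:360+225,400:400+270]=c3
cv2.imwrite('pics/crop0.png',W)
s=load('top')
hsv=cv2.cvtColor(b,cv2.COLOR_BGR2HSV)
print(hsv[180,265],hsv[203,272],hsv[203,388],b[180,265],b[220,281],hsv[213,261],hsv[207,290])
E
```

```text
[ 25  48 206] [ 34  31 219] [ 14 212 200] [167 199 206] [217 229 219] [ 21 255 225] [ 14 217 148]
```

View pics/crop0.png

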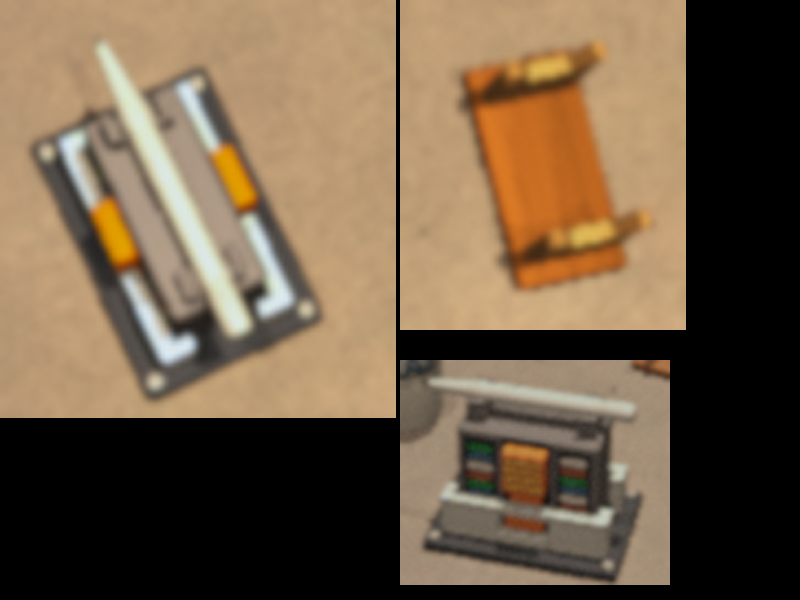

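The crop confirms the choice: the cutter lies on the cassette with its ends at about (102,45) and (235,330). The orange tabs are at (115,233) and (234,177), the rest's notch floors at (548,68) and (592,235), and the big dock's corners at (30,148), (205,68), (322,318) and (150,398), all in crop pixels.

```bash
python3 - <<'E'
from h import *
s=load('top'); a=load('scene')
C=lambda p,o=(235,160),x0=0:[( (u-x0+.5)/4.4-.5+o[0],(v+.5)/4.4-.5+o[1]) for u,v in p]
def rep(n,P): print(n,np.round(P,4).tolist())
# cutter, mask
hsv=cv2.cvtColor(s['img'],cv2.COLOR_BGR2HSV)
cut=onz(s,C([(102,45),(235,330)]),.100); d=cut[1]-cut[0]
rep('cutter ends',cut);print('len',np.linalg.norm(d),'yaw',np.degrees(np.arctan2(d[1],d[0])),cut.mean(0))
dk=onz(s,C([(30,148),(205,68),(322,318),(150,398)]),.004);rep('dock',dk)
print('sides',[np.linalg.norm(dk[i]-dk[i-1]) for i in range(4)],'c',dk.mean(0))
e=(dk[2]-dk[1])+(dk[3]-dk[0]);print('dock yaw',np.degrees(np.arctan2(e[1],e[0])))
tb=onz(s,C([(115,233),(234,177)]),.074);rep('tabs',tb);print(tb.mean(0),np.linalg.norm(tb[0]-tb[1]),np.degrees(np.arctan2(*(tb[1]-tb[0])[1::-1])))
# masks
m=cv2.inRange(hsv,(12,200,170),(25,255,255));m[:160]=0
n,l,stt,ce=cv2.connectedComponentsWithStats(m)
for i in range(1,n):
    if stt[i,4]>15: print('orange',stt[i],ce[i])
R=onz(s,C([(548,68),(592,235)],(355,165),400),.05);d=R[1]-R[0];rep('rest notches',R);print(np.linalg.norm(d),np.degrees(np.arctan2(d[1],d[0])),R.mean(0))
f=onz(s,C([(464,75),(518,290),(625,263)],(355,165),400),.006);print('foot',f,np.linalg.norm(f[1]-f[0]),np.linalg.norm(f[2]-f[1]),(f[0]+f[2])/2, np.degrees(np.arctan2(*(f[1]-f[0])[1::-1])))
# scene cutter ends
ce=[(431/1-400)/3+220-.3,(383-360)/3+180-.3],[(634-400)/3+220-.3,(410-360)/3+180-.3]
rep('scene cutter',onz(a,ce,.098))
# bystanders
rep('cup',onz(s,[(319,326)],.07));rep('bottle cap',onz(s,[(295,113)],.17));rep('bottle base scene',onz(a,[(219,203)],0))
rep('saucer',onz(s,[(367,97)],.025))
E
```

```text
cutter ends [[0.5439, -0.1598, 0.1], [0.4323, -0.2135, 0.1]]
len 0.12376580892476932 yaw -154.31179174283196 [ 0.48810545 -0.18667208  0.1       ]
dock [[0.5213, -0.1243, 0.004], [0.5585, -0.2004, 0.004], [0.4484, -0.2526, 0.004], [0.4128, -0.179, 0.004]]
sides [np.float64(0.12148797712529463), np.float64(0.08476449939044475), np.float64(0.12178609868041279), np.float64(0.08172323936163692)] c [ 0.48522704 -0.18907421  0.004     ]
dock yaw -153.92536158003685
tabs [[0.4733, -0.1655, 0.074], [0.4967, -0.2128, 0.074]]
[ 0.48499116 -0.18915312  0.074     ] 0.05274117970923548 -63.56922798407229
orange [373 186  29  36 701] [386.81169757 202.03138374]
orange [284 193   9  14  67] [287.95522388 199.79104478]
orange [256 206  10  14  75] [260.61333333 212.57333333]
orange [382 222  23   8  89] [392.46067416 225.41573034]
rest notches [[0.5412, -0.3983, 0.05], [0.4706, -0.4147, 0.05]]
0.07245603020815977 -166.8775236860044 [ 0.5059183  -0.40651443  0.05      ]
foot [[ 0.54769058 -0.3713714   0.006     ]
 [ 0.4526327  -0.39308988  0.006     ]
 [ 0.46500813 -0.44056336  0.006     ]] 0.09750739426650036 0.04905998230463891 [ 0.50634936 -0.40596738  0.006     ] -167.13016957292194
scene cutter [[0.5444, -0.1613, 0.098], [0.4352, -0.2205, 0.098]]
cup [[0.2798, -0.2688, 0.07]]
bottle cap [[0.6217, -0.2212, 0.17]]
bottle base scene [[0.6246, -0.2045, 0.0]]
saucer [[0.7152, -0.3678, 0.025]]
```

```bash
cat >> h.py <<'E'
from scipy.spatial.transform import Rotation as Ro
def plan(pos,yaw_deg):
    """turn (normalised) first, then shift in the turned tool frame (normalised totals)"""
    st=sense(); R0=Ro.from_quat(st['orientation'],scalar_first=True)
    y=np.radians(yaw_deg); R1=Ro.from_matrix(np.array([[np.cos(y),np.sin(y),0],[np.sin(y),-np.cos(y),0],[0,0,-1]]))
    print('turn',np.round((R0.inv()*R1).as_rotvec()/(np.pi/2),4),'shift',np.round(R1.inv().apply(np.array(pos)-st['ee_pos'])/.5,4),
      'q',np.round(st['joint_pos'],2),'w',st['width'],'F',np.round(st['contact_force'],1),'g',st['grasp_force'],'t',st['t'])
E
python3 - <<'E'
from h import *
s=load('top');hsv=cv2.cvtColor(s['img'],cv2.COLOR_BGR2HSV)
m=cv2.inRange(hsv,(20,10,190),(45,70,255))
roi=np.zeros_like(m);cv2.line(roi,(258,171),(288,234),255,14);m&=roi
n,l,stt,ce=cv2.connectedComponentsWithStats(m);i=1+stt[1:,4].argmax()
p=np.argwhere(l==i)[:,::-1];P=onz(s,p,.103)[:,:2]
c=P.mean(0);u=np.linalg.svd(P-c)[2][0];t=(P-c)@u
print(len(p),c,np.degrees(np.arctan2(u[1],u[0])),t.min(),t.max(), c+u*(t.min()+t.max())/2)
plan([.488,-.187,.2],26)
E
```

```text
284 [ 0.48987584 -0.18667777] -153.21027425548817 -0.059886316606096696 0.06501600656623707 [ 0.48758629 -0.18783379]
turn [-1.000e-03 -1.000e-04 -1.458e-01] shift [ 1.0195 -0.5497  0.0436] q [ 1.24  0.48  0.02  1.56 -0.01  1.11 -0.08] w 0.08792407105984917 F [-0.1 -0.5 -0.4] g 0.0 t 0.1
```

Call:
jog_arm:
  deltas:
    - [0,0,0,0,0,-0.073]
    - [0,0,0,0,0,-0.073]
    - [0.04,-0.022,0,0,0,0]
    - [0.06,-0.032,0,0,0,0]
    - [0.06,-0.032,0,0,0,0]
    - [0.06,-0.032,0,0,0,0]
    - [0.06,-0.032,0,0,0,0]
    - [0.06,-0.032,0,0,0,0]
    - [0.06,-0.032,0,0,0,0]
    - [0.06,-0.032,0,0,0,0]
  claw: 0

```text
t: 1.1
ee_pos: [0.3037, -0.4452, 0.2224]
orientation: [-0.0, 0.974, 0.225, -0.0]
contact_force: [0.1, -0.4, -1.2]
width: 0.0881
grasp_force: 0.0
```

Call:
jog_arm:
  deltas:
    - [0.06,-0.032,0,0,0,0]
    - [0.06,-0.032,0,0,0,0]
    - [0.06,-0.032,0,0,0,0]
    - [0.06,-0.032,0,0,0,0]
    - [0.06,-0.032,0,0,0,0]
    - [0.06,-0.032,0,0,0,0]
    - [0.06,-0.032,0,0,0,0]
    - [0.06,-0.032,0,0,0,0]
    - [0.04,-0.02,0,0,0,0]
    - [0.02,-0.01,0,0,0,0]

```text
t: 2.1
ee_pos: [0.4841, -0.1974, 0.2225]
orientation: [-0.0, 0.974, 0.227, 0.0]
contact_force: [-0.3, 0.1, -0.8]
width: 0.0878
grasp_force: 0.0
```

```bash
python3 - <<'E'
from h import *
plan([.488,-.188,.089],26.3); print(sense()['ee_pos'])
E
```

```text
turn [-0.0005 -0.0002 -0.0011] shift [ 0.0153 -0.0134  0.2669] q [ 0.54  0.25 -0.32  1.9   0.09  1.01 -0.93] w 0.08778821321237913 F [-0.3  0.1 -0.8] g 0.0 t 2.1
[ 0.48411144 -0.19737237  0.22245341]
```

Call:
jog_arm:
  deltas:
    - [0.015,-0.013,0.02,0,0,0]
    - [0,0,0.04,0,0,0]
    - [0,0,0.04,0,0,0]
    - [0,0,0.04,0,0,0]
    - [0,0,0.04,0,0,0]
    - [0,0,0.04,0,0,0]
    - [0,0,0.02,0,0,0]
    - [0,0,0.016,0,0,0]
    - [0,0,0.01,0,0,0]
    - [0,0,0,0,0,0]

```text
t: 3.1
ee_pos: [0.4868, -0.1907, 0.0894]
orientation: [-0.0, 0.974, 0.225, -0.0]
contact_force: [-0.2, -0.0, -0.0]
width: 0.0879
grasp_force: 0.0
```

```bash
python3 - <<'E'
from h import *
plan([.488,-.188,.089],26.3); print(sense()['ee_pos'])
a=snap('scene');b=snap('top')
W=np.zeros((600,800,3),np.uint8)
W[:,:400]=cv2.resize(a['img'][110:260,210:310],(400,600),interpolation=cv2.INTER_CUBIC)
W[:,400:]=cv2.resize(b['img'][130:280,230:330],(400,600),interpolation=cv2.INTER_CUBIC)
cv2.imwrite('pics/g1.png',W)
E
```

```text
turn [-0.0002  0.0002 -0.0033] shift [ 0.0045 -0.0037  0.0008] q [ 0.49  0.42 -0.29  2.02  0.18  0.73 -1.03] w 0.0878617283884081 F [-0.2 -0.  -0. ] g 0.0 t 3.1
[ 0.48680295 -0.19066969  0.08939847]
```

View pics/g1.png

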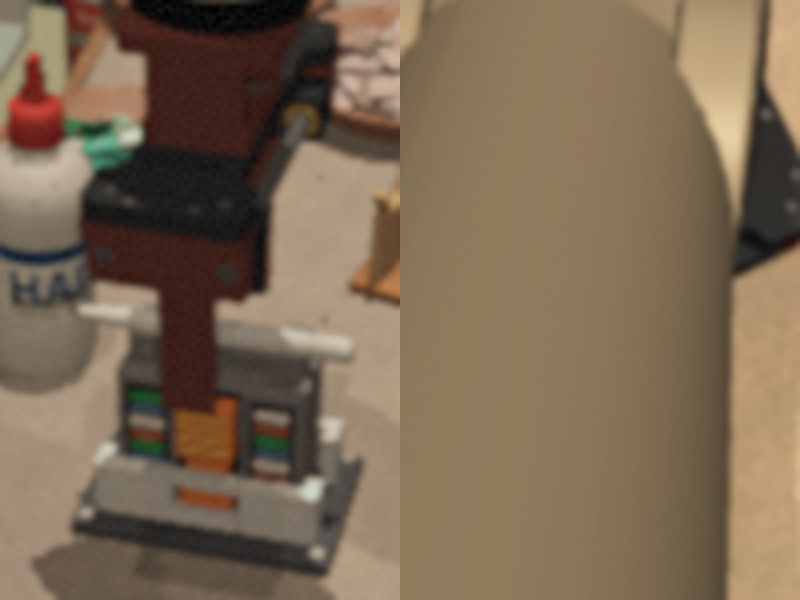

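The near finger (left panel, (190,350)) stands in front of the cutter, midway between the saddles and clear of the bottle. I'll trim the position and close gently.

Call:
jog_arm:
  deltas:
    - [0.002,-0.004,0,0,0,0]
    - [0,0,0,0,0,0]
    - [0,0,0,0,0,0]
    - [0,0,0,0,0,0]
    - [0,0,0,0,0,0]
    - [0,0,0,0,0,0]
    - [0,0,0,0,0,0]
    - [0,0,0,0,0,0]
    - [0,0,0,0,0,0]
    - [0,0,0,0,0,0]
  claw: 1
  squeeze: 12

```text
t: 4.2
ee_pos: [0.487, -0.1883, 0.0896]
orientation: [0.0, 0.974, 0.225, -0.0]
contact_force: [0.5, -0.5, 0.4]
width: 0.0125
grasp_force: 12.0
```

Call:
jog_arm:
  deltas:
    - [0,0,0,0,0,0]
    - [0,0,0,0,0,0]
    - [0,0,0,0,0,0]
    - [0,0,0,0,0,0]
    - [0,0,0,0,0,0]
    - [0,0,0,0,0,0]
    - [0,0,0,0,0,0]
    - [0,0,0,0,0,0]
    - [0,0,0,0,0,0]
    - [0,0,0,0,0,0]
  squeeze: 20

```text
t: 5.2
ee_pos: [0.487, -0.1883, 0.0897]
orientation: [0.0, 0.974, 0.225, -0.0]
contact_force: [0.6, -0.3, -0.4]
width: 0.0121
grasp_force: 20.0
```

Call:
jog_arm:
  deltas:
    - [0,0,-0.005,0,0,0]
    - [0,0,-0.01,0,0,0]
    - [0,0,-0.02,0,0,0]
    - [0,0,-0.03,0,0,0]
    - [0,0,-0.04,0,0,0]
    - [0,0,-0.04,0,0,0]
    - [0,0,-0.04,0,0,0]
    - [0,0,-0.04,0,0,0]
    - [0,0,-0.02,0,0,0]
    - [0,0,0,0,0,0]

```text
t: 6.2
ee_pos: [0.4879, -0.1885, 0.2139]
orientation: [0.001, 0.974, 0.225, 0.001]
contact_force: [0.1, -0.9, -0.5]
width: 0.0125
grasp_force: 20.0
```

```bash
python3 - <<'E'
from h import *
plan([.506,-.406,.2],13)
E
```

```text
turn [ 0.0014 -0.0016  0.1446] shift [-0.0627  0.4319  0.0279] q [ 0.52  0.26 -0.32  1.91  0.1   0.99 -0.96] w 0.012519431256157716 F [ 0.1 -0.9 -0.5] g 19.99178856611252 t 6.2
```

Call:
jog_arm:
  deltas:
    - [0,0,0,0,0,0.048]
    - [0,0,0,0,0,0.048]
    - [0,0,0,0,0,0.048]
    - [-0.005,0.03,0,0,0,0]
    - [-0.008,0.06,0,0,0,0]
    - [-0.01,0.07,0,0,0,0]
    - [-0.01,0.07,0,0,0,0]
    - [-0.01,0.07,0,0,0,0]
    - [-0.01,0.07,0,0,0,0]
    - [-0.01,0.06,0,0,0,0]

```text
t: 7.2
ee_pos: [0.5037, -0.4082, 0.2111]
orientation: [0.0, 0.993, 0.114, -0.001]
contact_force: [0.1, 0.2, -0.8]
width: 0.0122
grasp_force: 20.0
```

Call:
jog_arm:
  deltas:
    - [0,0,0.03,0,0,0]
    - [0,0,0.03,0,0,0]
    - [0,0,0.03,0,0,0]
    - [0,0,0.03,0,0,0]
    - [0,0,0.02,0,0,0]
    - [0,0,0.01,0,0,0]
    - [0,0,0,0,0,0]
    - [0,0,0,0,0,0]
    - [0,0,0,0,0,0]
    - [0,0,0,0,0,0]

```text
t: 8.2
ee_pos: [0.5052, -0.4051, 0.1379]
orientation: [0.0, 0.994, 0.114, 0.0]
contact_force: [-0.1, -0.2, -0.6]
width: 0.0121
grasp_force: 20.0
```

```bash
python3 - <<'E'
from h import *
plan([.506,-.406,.05],13);print(sense()['ee_pos'])
a=snap('scene');b=snap('top')
W=np.zeros((600,800,3),np.uint8)
W[:,:500]=cv2.resize(a['img'][90:210,270:370],(500,600),interpolation=cv2.INTER_CUBIC)
W[:,500:]=cv2.resize(b['img'][140:280,340:410],(300,600),interpolation=cv2.INTER_CUBIC)
cv2.imwrite('pics/g2.png',W)
E
```

```text
turn [ 0.0006 -0.0005  0.0006] shift [0.0011 0.0021 0.1757] q [ 0.71  0.52 -0.18  1.69  0.11  0.94 -0.86] w 0.012110862331956634 F [-0.1 -0.2 -0.6] g 19.991858303546906 t 8.2
[ 0.50524473 -0.40511546  0.1378543 ]
```

View pics/g2.png

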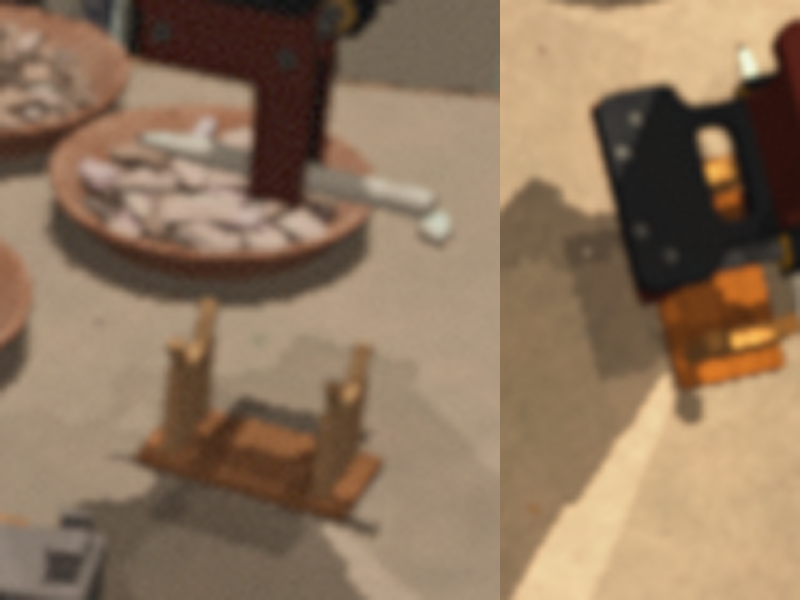

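The left panel shows the cutter level in the fingers and parallel to the rest, with the notch floors at about (195,350) and (345,390) in the crop. I'll lower it.

Call:
jog_arm:
  deltas:
    - [0.001,0.002,0.02,0,0,0]
    - [0,0,0.03,0,0,0]
    - [0,0,0.03,0,0,0]
    - [0,0,0.03,0,0,0]
    - [0,0,0.02,0,0,0]
    - [0,0,0.01,0,0,0]
    - [0,0,0.01,0,0,0]
    - [0,0,0.01,0,0,0]
    - [0,0,0.006,0,0,0]
    - [0,0,0,0,0,0]

```text
t: 9.3
ee_pos: [0.5056, -0.4057, 0.054]
orientation: [-0.0, 0.994, 0.114, -0.0]
contact_force: [-0.1, -0.5, -0.7]
width: 0.0118
grasp_force: 20.0
```

```bash
python3 - <<'E'
from h import *
a=load('scene');print(onz(a,[(309,160),(339,168)],.05))
plan([.506,-.406,.048],13);print(sense()['ee_pos'])
E
```

```text
[[ 0.54055232 -0.40027921  0.05      ]
 [ 0.47271137 -0.41657427  0.05      ]]
turn [-0.0001  0.0001  0.0007] shift [0.0006 0.0008 0.012 ] q [ 0.7   0.63 -0.17  1.74  0.14  0.79 -0.88] w 0.01183480353368541 F [-0.1 -0.5 -0.7] g 19.9917733669281 t 9.3
[ 0.50560703 -0.40566767  0.05399769]
```

Call:
jog_arm:
  deltas:
    - [0,0.002,0.002,0,0,0]
    - [0,0,0.002,0,0,0]
    - [0,0,0.002,0,0,0]
    - [0,0,0.002,0,0,0]
    - [0,0,0.002,0,0,0]
    - [0,0,0.001,0,0,0]
    - [0,0,0,0,0,0]
    - [0,0,0,0,0,0]
    - [0,0,0,0,0,0]
    - [0,0,0,0,0,0]

```text
t: 10.3
ee_pos: [0.5059, -0.4067, 0.0487]
orientation: [0.0, 0.994, 0.114, 0.0]
contact_force: [-0.4, 0.2, -0.1]
width: 0.012
grasp_force: 20.0
```

Call:
jog_arm:
  deltas:
    - [0,0,0.001,0,0,0]
    - [0,0,0.001,0,0,0]
    - [0,0,0.001,0,0,0]
    - [0,0,0.001,0,0,0]
    - [0,0,0,0,0,0]
    - [0,0,0,0,0,0]
    - [0,0,0,0,0,0]
    - [0,0,0,0,0,0]
    - [0,0,0,0,0,0]
    - [0,0,0,0,0,0]

```text
t: 11.3
ee_pos: [0.5059, -0.4067, 0.0477]
orientation: [0.0, 0.994, 0.114, 0.0]
contact_force: [-2.2, 1.6, 8.6]
width: 0.012
grasp_force: 20.0
```

Contact at 8.6 N at the expected height, so it is seated. I'll ease off and release.

Call:
jog_arm:
  deltas:
    - [0,0,-0.001,0,0,0]
    - [0,0,0,0,0,0]
    - [0,0,0,0,0,0]
    - [0,0,0,0,0,0]
    - [0,0,0,0,0,0]
    - [0,0,0,0,0,0]
    - [0,0,0,0,0,0]
    - [0,0,0,0,0,0]
    - [0,0,0,0,0,0]
    - [0,0,0,0,0,0]
  squeeze: 3

```text
t: 12.3
ee_pos: [0.5061, -0.4067, 0.0472]
orientation: [0.0, 0.994, 0.114, 0.0]
contact_force: [-0.2, 1.2, 4.5]
width: 0.0127
grasp_force: 3.0
```

Call:
jog_arm:
  deltas:
    - [0,0,0,0,0,0]
    - [0,0,0,0,0,0]
    - [0,0,0,0,0,0]
    - [0,0,0,0,0,0]
    - [0,0,0,0,0,0]
    - [0,0,0,0,0,0]
    - [0,0,0,0,0,0]
    - [0,0,0,0,0,0]
    - [0,0,0,0,0,0]
    - [0,0,0,0,0,0]
  claw: 0.3

```text
t: 13.3
ee_pos: [0.5059, -0.4067, 0.0472]
orientation: [0.0, 0.994, 0.114, 0.0]
contact_force: [0.1, -0.3, 0.4]
width: 0.0615
grasp_force: 0.0
```

Call:
jog_arm:
  deltas:
    - [0,0,-0.01,0,0,0]
    - [0,0,-0.02,0,0,0]
    - [0,0,-0.04,0,0,0]
    - [0,0,-0.05,0,0,0]
    - [0,0,-0.05,0,0,0]
    - [0,0,-0.05,0,0,0]
    - [0,0,-0.05,0,0,0]
    - [0,0,-0.04,0,0,0]
    - [0,0,0,0,0,0]
    - [0,0,0,0,0,0]

```text
t: 14.3
ee_pos: [0.5059, -0.4068, 0.2028]
orientation: [0.0, 0.994, 0.114, 0.0]
contact_force: [0.2, 0.2, 0.2]
width: 0.0614
grasp_force: 0.0
```

```bash
python3 - <<'E'
from h import *
plan([.485,-.189,.2],26.2);print(sense()['ee_pos'])
a=snap('scene');b=snap('top')
W=np.zeros((600,800,3),np.uint8)
W[:,:500]=cv2.resize(a['img'][90:210,270:370],(500,600),interpolation=cv2.INTER_CUBIC)
W[:,500:]=cv2.resize(b['img'][140:280,340:410],(300,600),interpolation=cv2.INTER_CUBIC)
cv2.imwrite('pics/g3.png',W)
E
```

```text
turn [ 0.0007 -0.0004 -0.146 ] shift [ 0.1547 -0.4093  0.0056] q [ 0.72  0.46 -0.19  1.63  0.09  1.06 -0.84] w 0.06137268178398302 F [0.2 0.2 0.2] g 0.0 t 14.3
[ 0.50593495 -0.40676337  0.20279119]
```

View pics/g3.png

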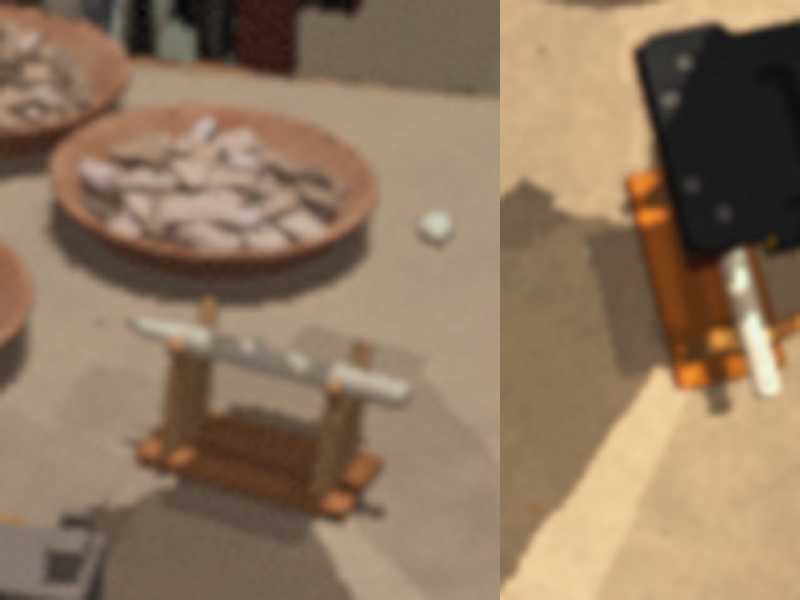

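The left panel shows the cutter lying in both notches (barrel from (135,325) to (405,390)) and released. Now the cassette.

Call:
jog_arm:
  deltas:
    - [0,0,0,0,0,-0.073]
    - [0,0,0,0,0,-0.073]
    - [0.02,-0.04,0,0,0,0]
    - [0.02,-0.06,0,0,0,0]
    - [0.02,-0.06,0,0,0,0]
    - [0.025,-0.06,0,0,0,0]
    - [0.025,-0.06,0,0,0,0]
    - [0.02,-0.06,0,0,0,0]
    - [0.015,-0.04,0,0,0,0]
    - [0.01,-0.029,0,0,0,0]
  claw: 0

```text
t: 15.4
ee_pos: [0.4844, -0.187, 0.2013]
orientation: [-0.001, 0.974, 0.228, -0.001]
contact_force: [-0.2, -0.7, -0.5]
width: 0.0882
grasp_force: 0.0
```

Call:
jog_arm:
  deltas:
    - [0,0,0.02,0,0,0]
    - [0,0,0.04,0,0,0]
    - [0,0,0.04,0,0,0]
    - [0,0,0.03,0,0,0]
    - [0,0,0.02,0,0,0]
    - [0,0,0.01,0,0,0]
    - [0,0,0,0,0,0]
    - [0,0,0,0,0,0]
    - [0,0,0,0,0,0]
    - [0,0,0,0,0,0]

```text
t: 16.4
ee_pos: [0.4855, -0.1891, 0.1228]
orientation: [0.0, 0.974, 0.227, 0.001]
contact_force: [0.2, -0.5, -1.1]
width: 0.0875
grasp_force: 0.0
```

```bash
python3 - <<'E'
from h import *
plan([.485,-.189,.046],26.2);print(sense()['ee_pos'])
E
```

```text
turn [ 0.0006 -0.0005 -0.    ] shift [-0.0009 -0.0007  0.1536] q [ 0.51  0.37 -0.32  2.    0.16  0.8  -1.01] w 0.08752029036523289 F [ 0.2 -0.5 -1.1] g 0.0 t 16.4
[ 0.48554594 -0.18914058  0.12280703]
```

Call:
jog_arm:
  deltas:
    - [0,0,0.02,0,0,0]
    - [0,0,0.02,0,0,0]
    - [0,0,0.02,0,0,0]
    - [0,0,0.02,0,0,0]
    - [0,0,0.02,0,0,0]
    - [0,0,0.02,0,0,0]
    - [0,0,0.02,0,0,0]
    - [0,0,0.013,0,0,0]
    - [0,0,0,0,0,0]
    - [0,0,0,0,0,0]

```text
t: 17.4
ee_pos: [0.4852, -0.1889, 0.0456]
orientation: [-0.0, 0.974, 0.227, -0.0]
contact_force: [0.3, -0.2, 0.4]
width: 0.0876
grasp_force: 0.0
```

Call:
jog_arm:
  deltas:
    - [0,0,0,0,0,0]
    - [0,0,0,0,0,0]
    - [0,0,0,0,0,0]
    - [0,0,0,0,0,0]
    - [0,0,0,0,0,0]
    - [0,0,0,0,0,0]
    - [0,0,0,0,0,0]
    - [0,0,0,0,0,0]
    - [0,0,0,0,0,0]
    - [0,0,0,0,0,0]
  claw: 1
  squeeze: 4

```text
t: 18.4
ee_pos: [0.4854, -0.1891, 0.046]
orientation: [0.0, 0.974, 0.227, 0.0]
contact_force: [-0.4, -0.4, 5.0]
width: 0.0582
grasp_force: 4.0
```

```bash
python3 - <<'E'
from h import *
plan([.485,-.189,.046],26.2);st=sense();print(st['ee_pos'],st['moment'])
a=snap('scene')
cv2.imwrite('pics/g4.png',cv2.resize(a['img'][110:260,190:340],(600,600),interpolation=cv2.INTER_CUBIC))
E
```

```text
turn [ 0.0003 -0.0002 -0.    ] shift [-0.0006 -0.0006 -0.0001] q [ 0.48  0.49 -0.28  2.04  0.22  0.64 -1.06] w 0.058159207677860425 F [-0.4 -0.4  5. ] g 3.999948129057884 t 18.4
[ 0.48540483 -0.18913943  0.04595051] [-0.08357472  0.12900005  0.04424264]
```

View pics/g4.png

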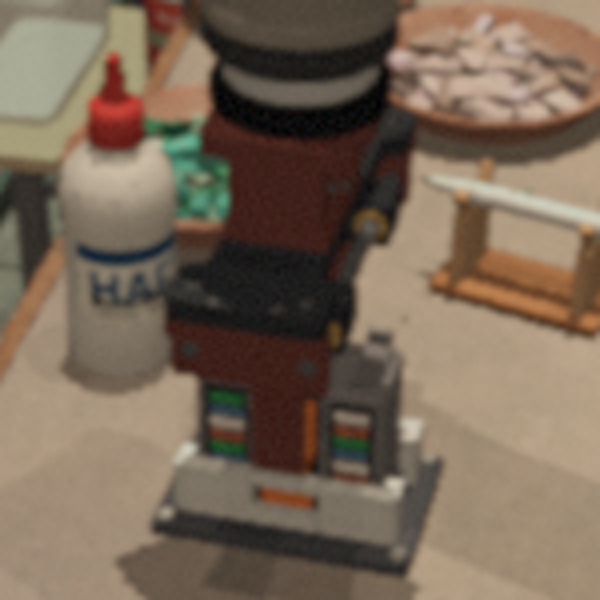

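The near finger covers the near tab at crop (280,420). An orange sliver shows at (310,430), as parallax predicts for a centred finger. The cutter still rests on its posts. Now squeeze.

Call:
jog_arm:
  deltas:
    - [0,0,0,0,0,0]
    - [0,0,0,0,0,0]
    - [0,0,0,0,0,0]
    - [0,0,0,0,0,0]
    - [0,0,0,0,0,0]
    - [0,0,0,0,0,0]
    - [0,0,0,0,0,0]
    - [0,0,0,0,0,0]
    - [0,0,0,0,0,0]
    - [0,0,0,0,0,0]
  squeeze: 25

```text
t: 19.45
ee_pos: [0.4855, -0.1893, 0.0463]
orientation: [0.0, 0.974, 0.227, 0.0]
contact_force: [-1.7, -0.6, 7.7]
width: 0.0466
grasp_force: 25.0
```

Call:
jog_arm:
  deltas:
    - [0,0,-0.002,0,0,0]
    - [0,0,-0.002,0,0,0]
    - [0,0,-0.004,0,0,0]
    - [0,0,-0.004,0,0,0]
    - [0,0,-0.004,0,0,0]
    - [0,0,-0.004,0,0,0]
    - [0,0,0,0,0,0]
    - [0,0,0,0,0,0]
    - [0,0,0,0,0,0]
    - [0,0,0,0,0,0]

```text
t: 20.45
ee_pos: [0.485, -0.189, 0.0556]
orientation: [-0.0, 0.974, 0.227, -0.0]
contact_force: [-0.5, -0.4, -2.0]
width: 0.0464
grasp_force: 25.0
```

```bash
python3 - <<'E'
from h import *
st=sense();print(st['ee_pos'],st['moment'])
a=snap('scene')
cv2.imwrite('pics/g5.png',cv2.resize(a['img'][110:260,190:340],(600,600),interpolation=cv2.INTER_CUBIC))
E
```

```text
[ 0.48502844 -0.1889526   0.05557265] [-0.07311963 -0.01344466  0.02874269]
```

View pics/g5.png

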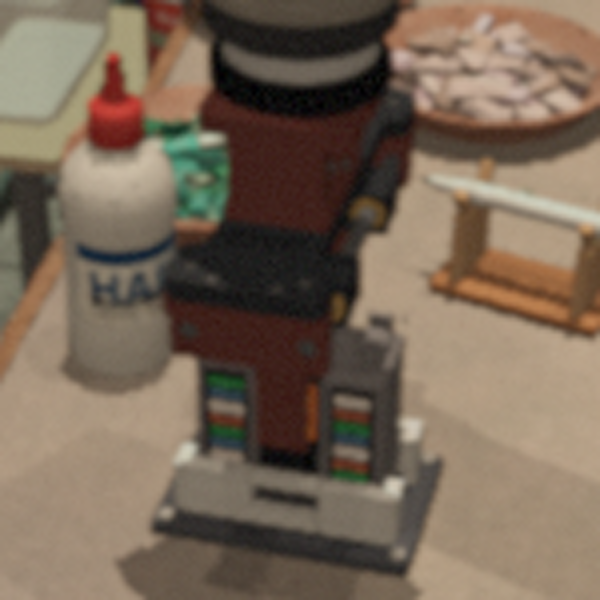

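The cassette has risen with the fingers: tiles and tab moved up about 20 px, the catch window at (285,495) is empty, and the load is about 2 to 3 N. I'll lift the rest of the way.

Call:
jog_arm:
  deltas:
    - [0,0,-0.01,0,0,0]
    - [0,0,-0.02,0,0,0]
    - [0,0,-0.025,0,0,0]
    - [0,0,-0.025,0,0,0]
    - [0,0,-0.025,0,0,0]
    - [0,0,-0.025,0,0,0]
    - [0,0,-0.025,0,0,0]
    - [0,0,-0.015,0,0,0]
    - [0,0,-0.008,0,0,0]
    - [0,0,-0.003,0,0,0]

```text
t: 21.5
ee_pos: [0.4852, -0.189, 0.1465]
orientation: [0.0, 0.974, 0.227, 0.0]
contact_force: [0.8, -0.7, -1.9]
width: 0.0463
grasp_force: 25.0
```

Call:
jog_arm:
  deltas:
    - [0,0,0,0,0,0]
    - [0,0,0,0,0,0]
    - [0,0,0,0,0,0]
    - [0,0,0,0,0,0]
    - [0,0,0,0,0,0]
    - [0,0,0,0,0,0]
    - [0,0,0,0,0,0]
    - [0,0,0,0,0,0]
    - [0,0,0,0,0,0]
    - [0,0,0,0,0,0]

```text
t: 22.5
ee_pos: [0.4851, -0.189, 0.1462]
orientation: [0.0, 0.974, 0.227, 0.0]
contact_force: [0.3, -0.2, -2.0]
width: 0.0464
grasp_force: 25.0
```

```bash
python3 - <<'E'
from h import *
st=sense();print(st['ee_pos'],st['moment'],st['contact_force'])
a=snap('scene')
cv2.imwrite('pics/g6.png',cv2.resize(a['img'][80:260,190:370],(600,600),interpolation=cv2.INTER_CUBIC))
E
```

```text
[ 0.48512749 -0.18898331  0.1461927 ] [-0.0110877   0.00246558  0.00279322] [ 0.34094568 -0.18862711 -2.01943088]
```

View pics/g6.png

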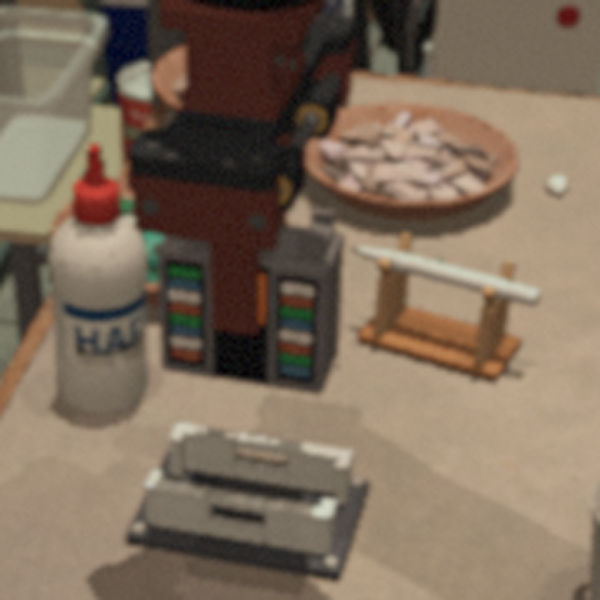

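The cassette hangs level and clear above the empty dock (crop (240,300) over (245,500)), still held by the pinched catches. The cutter lies in both notches and the bottle stands where it was, so I'm handing the job in.

```bash
python3 -c "
from h import *
print(workorder.close_job())"
```

```text
the job is handed in; nothing more can be done
None
```

The job is handed in: the cutter lies released in both notches of the tool rest, and the cassette is held level by its pinched catches about 10 cm above its seat; no verdict came back.

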